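Lock the lamp collar and flag it done

ROBOT

A 6-joint arm with a two-finger parallel gripper is mounted at the origin on the work surface. World frame = base frame: x ahead of the robot, y to its left, z up, the work surface at z = 0. Lengths are in m, angles in rad, forces in N, time in s.
With the tool pointing down it reaches from about 0.35 to 0.975 m from the base axis. Payload 4.9 kg.
Tool frame: the origin (TCP) lies at the very end of the fingers, on their centre line; the grasp point (between the pads) lies 19 mm behind it (ctrl.tcp_to_grasp is the z of the grasp point in the tool frame, in m); z points along the fingers, y is the line along which they close (so a half turn about z gives the same grasp; the last joint's range is limited). The gripper opens to 85 mm and grips with 20 to 120 N. Pads are 22 mm wide; open, the fingers measure 114 mm over their backs; the gripper's body (76 mm by 85 mm) begins 54 mm behind the grasp point. The pads swing forward as they close: fully open they stand 13 mm farther back than shut.
Start: joints at [-1.421, 0.053, 1.613, -0, 1.476, -0.119], TCP at [0.166, -0.603, 0.231] pointing down, gripper open.
Joint ranges: [-3.01, 3.01], [-1.01, 2.22], [0.06, 2.58], [-1.02, 4.17], [0.09, 2.62], [-3.14, 3.14]. Speed limits (rad/s): [2.57, 2.57, 3.14, 3.14, 3.14, 3.14].

INTERFACE

Orientations are given as a rotation vector (axis times angle).
In Python, from station import ctrl, eyes, job, nets gives the robot as it stands. The module is installed in compiled form; this text tells all that it offers.
- The arm moves only by the tool jog_arm, never from a script. Its argument "commands" is one flat list of numbers, 7 for each row, row after row: the shift along the tool's x, y, z each as a share of 0.06 m, from -1 to 1, then the turn, a rotation vector about the tool's x, y, z each as a share of 0.1 rad, from -1 to 1, then the finger opening in mm, from 0 to 85.4. In form: [x, y, z, ax, ay, az, grip, x, y, z, ax, ay, az, grip, ...]. A call has 1 to 20 rows; each row shifts and turns the commanded pose from where the row before left it, along the tool's axes as they then stand; what a row does not reach is not made up. A row lasts 1/8 s, in which the tool goes at most 62.5 mm and 10.7 degrees, less where a joint would pass 70% of its speed; a pose out of reach is approached as far as the arm can. A call with a number of a shift or a turn outside -1 to 1 is refused whole. A call with a gripper value outside its range is refused whole. The fingers move at their own pace and stop on an object; "newtons" is the grip in N (left out, the last holds). Time passes only in rows, so rows that do not move let the fingers close. It gives the time, the measured TCP pose, the force, the opening and the grip force at its end, in the units of the state.
- ctrl.get_obs(): the state, without advancing time (a new reading comes with each control period).
- eyes.get_image(name): name is "scene" or "top" or "wrist"; returns a dict with "image" (420x560x3 uint8, red, green, blue), "z_map" (420x560 float32, m along the optical axis (not along the pixel's ray), 0 where there is no reading), "K" (3x3 intrinsics, pixels), "dist_coeffs" ([k1, k2, p1, p2, k3] as OpenCV has them; the pictures are not rectified), "cam_to_world" (4x4, takes a point from camera to world coordinates). Camera axes: x right, y up, looking along -z (the intrinsics and any distortion apply to the point x, -y, -z); pixel columns grow to the right and rows downward; lengths in m; the calibration is good to about 2 mm. A picture is of the moment at which its call begins.
- job.finish_job(): hands the job in; it is judged then, once.
Trained networks look in the newest picture that a camera, given by its name, has taken for a name from the list of things; names that differ only in an ending like _2 or _b are one class to them, and where a whole thing is asked for, a point or a joint stands for the part that bears it (a point fixed in the world has none). Each returns a list of dicts, best first, with "p" (0 to 1); they miss things now and then, are a little off and sometimes report something else, mostly with a low value. They report only what shows in the picture. A call takes as long as a camera call. They do not tell look-alikes from the thing itself.
- nets.silhouettes(camera, name): "mask" (420x560 bool, what is visible of it) and "bbox" ([left, top, right, bottom] in pixels, round what is visible of it).
The state is a dict: "t": time; "q": joint angles; "dq": joint speeds; "effort": joint torques, N m; "tool_pos": TCP position; "tool_rot": TCP orientation; "contact_force": force on the tool from outside, world axes, zero at the start; "wrist_torque": the same for the moment, N m; "opening": finger opening in m; "grip_force": force on a finger pad.
Only numpy, scipy, OpenCV 4.12 (cv2) and the standard library are available. Lean on these libraries where they do the work, as an engineer would, in place of code of your own. Each camera call takes 0.05 s, during which the arm holds its last target. There are 200 camera calls.

TASK

On the leaning lamp housing in the cradle, turn the black lock collar clockwise (seen facing the lamp) until it is fully home against its stop, with its tab pointing at the bar-shaped locked mark. Then flag the lamp as locked: take the aluminium saddle-shaped flag standing on the table and hang it astride the steel rail, a leg on each side of the bar, and let go. Leave the other things on the table where they are.

Things in the scene. Friction and masses are not known exactly. Their poses are not given: they have to be found in the camera images.
- collar (a joint): turn of the lock collar, rad: 0 = tab at the round open mark, 2.6 = tab at the bar-shaped locked mark, at a hard stop. Grows clockwise seen facing the lamp, i.e. as a negative rotation about z of collar_center. Friction takes 0.35 N m, a gasket spring adds 0.1 N m per rad; it stays where left. Most wrists need a regrasp on the way. Starts between 0 and 0.5.
- collar_center (a point): centre of the lock collar on its axis at mid-height. Black plastic ring, 58 mm outside diameter, 30 mm high, underside 4 mm above the flange (this point is 19 mm above the flange, 15 mm below the top rim). z = the axis, out of the lamp, up and towards the robot, 35 deg from vertical; x and y turn with the collar. The fixed lens inside is lower than the rim.
- collar_tab (a point): end region of the collar's only tab, 46 mm from the axis at the collar's mid-height. The tab is a radial wing 8 mm wide, 18 mm high, ending 49.5 mm from the axis; the rest of the ring is round
- lock_mark (a point): the locked mark: a small flat black bar, 18 x 6 x 3 mm, lying radially on the white flange, its centre 62 mm from the collar's axis, at flange level. The open mark is a round dot of 9 mm, 2.6 rad anticlockwise from it at the same radius
- jig: fixed steel cradle, base 160 x 150 x 16 mm, holding the white lamp housing; origin under the centre of the base. Housing: flange 150 mm diameter, 6 mm thick; the centre of its upper face lies at (-25, 0, 125) mm in this frame, and its face leans 35 deg towards the frame's -x
- flag: saddle-shaped flag of aluminium, an inverted U standing on the table on its two legs, 90 g or so. 34 mm over the outside of the legs (along its x), 46 mm wide (its y), 90 mm high, sheet 4 mm thick, so a 26 mm gap between the legs. Origin on the table under its centre, z up
- flag_crest (a point): middle of the underside of the flag's crest, 86 mm above its origin
- rail_mid (a point): middle of the axis of the steel rail: a fixed horizontal round bar of 12 mm diameter, 200 mm long between posts at its ends, 200 mm above the table; y axis along the bar, z up
- rail: the fixed stand of the rail; origin on the table under the middle of the bar
- spare_collar: loose black ring, 58 mm across, 30 mm high, lying on the table; origin under its centre. Bystander, to be left alone
- driver: screwdriver lying on the table. Bystander, to be left alone
- bottle: closed bottle, 56 mm across, 140 mm high, standing; origin under its centre. Bystander, to be left alone
- screw_tray: open grey tray 110 x 90 x 35 mm high; origin under its centre. Bystander, to be left alone
- tub: small open steel cup, 64 mm across, 60 mm high; origin under its centre. Bystander, to be left alone
Mind the look-alikes: they are no part of the job. What is shaped like the jig but pink is not meant.

How it is judged:
By the outcome, as a careful person would: the job done as asked, in the order asked, and still so for the second after the job is handed in, with the robot touching nothing.
It also fails if it takes over 64 s, if anything falls off the work surface, if the arm or the gripper's body presses on something with over 40 N, if the wrist force passes 120 N, or if a joint passes its speed limit or range.

## Working session

There is one attempt and no reset: what is moved stays moved. The work goes in short steps, Python scripts to look and compute and a tool call to move; the robot and the scene stay as the last step left them, time stands still between calls to the robot, and variables do not carry over. Pictures are saved under pics/ and viewed, at most 10 in all, crops included, and the job is handed in when it is done.

Besides the shell and the picture viewer there is one more tool, called after "Call:" as name(argument=value, ...), one argument or row to a line, values as JSON. jog_arm: Moves the arm, as the interface text tells. Shift numbers are shares of 0.06 m and turn numbers shares of 0.1 rad, none past 1 either way. Its arguments: {"type":"object","properties":{"commands":{"type":"array","items":{"type":"number"}},"newtons":{"type":"number"}},"required":["commands"]}

```bash
mkdir -p pics; ls; cat > look.py <<'E'
from station import ctrl, eyes, job, nets
import numpy as np, cv2
def grab(n):
    d=eyes.get_image(n); return d
def pts(d,mask=None):
    z=d["z_map"]; h,w=z.shape
    u,v=np.meshgrid(np.arange(w),np.arange(h))
    m=(z>0) if mask is None else (mask&(z>0))
    uv=np.stack([u[m],v[m]],-1).astype(float)
    n=cv2.undistortPoints(uv[:,None],d["K"],np.array(d["dist_coeffs"]))[:,0]
    Z=z[m]; c=np.stack([n[:,0]*Z,-n[:,1]*Z,-Z,np.ones(len(Z))],-1)
    return (c@np.array(d["cam_to_world"]).T)[:,:3],uv
E
python3 - <<'E'
from look import *
o=ctrl.get_obs(); print({k:np.round(v,3) for k,v in o.items()}, ctrl.tcp_to_grasp)
ims=[]
for c in ["scene","top"]:
    d=grab(c); im=d["image"][:,:,::-1].copy()
    print(c,np.round(d["cam_to_world"],3).tolist())
    for n in ["collar","jig","flag","rail","spare_collar","collar_tab"]:
        for r in nets.silhouettes(c,n)[:4]:
            p,_=pts(d,r["mask"]); 
            print(c,n,round(r["p"],2),np.round(r["bbox"]).tolist(),np.round(np.median(p,0),3) if len(p) else None, np.round(np.percentile(p,[2,98],axis=0),3).tolist() if len(p) else '')
    cv2.imwrite(f"pics/{c}0.png",im)
E
```

```text
pics
{'t': np.float64(0.0), 'q': array([-1.421,  0.053,  1.614,  0.   ,  1.476, -0.119]), 'dq': array([ 0.   , -0.   , -0.001,  0.001, -0.001,  0.   ]), 'effort': array([ 0.0000e+00, -3.9368e+01, -3.7017e+01, -0.0000e+00,  7.0000e-03,
        0.0000e+00]), 'tool_pos': array([ 0.166, -0.602,  0.23 ]), 'tool_rot': array([-3.111, -0.421,  0.   ]), 'contact_force': array([0.131, 0.521, 0.437]), 'wrist_torque': array([ 0.018,  0.018, -0.004]), 'grip_force': np.float64(0.0), 'opening': np.float64(0.085)} -0.0187
scene [[0.623, -0.489, 0.611, 1.454], [0.782, 0.367, -0.504, -0.71], [0.023, 0.792, 0.611, 1.069], [0.0, 0.0, 0.0, 1.0]]
scene collar 0.65 [334.0, 180.0, 354.0, 195.0] [0.558 0.264 0.149] [[0.377, 0.239, 0.004], [0.575, 0.443, 0.169]]
scene collar 0.62 [290.0, 256.0, 309.0, 274.0] [ 0.647 -0.005  0.019] [[0.617, -0.034, -0.0], [0.676, 0.036, 0.033]]
scene collar 0.61 [354.0, 142.0, 371.0, 150.0] [0.39  0.523 0.153] [[0.353, 0.507, 0.134], [0.406, 0.572, 0.169]]
scene jig 0.75 [314.0, 178.0, 377.0, 240.0] [0.608 0.241 0.084] [[0.516, 0.197, 0.006], [0.663, 0.338, 0.164]]
scene jig 0
[... 1922 characters left out ...]
spare_collar 0.68 [285.0, 171.0, 305.0, 193.0] [ 0.647 -0.009  0.027] [[0.614, -0.033, -0.001], [0.67, 0.017, 0.037]]
top spare_collar 0.57 [283.0, 242.0, 299.0, 263.0] [0.424 0.006 0.09 ] [[0.405, -0.015, 0.032], [0.444, 0.029, 0.096]]
top collar_tab 0.61 [70.0, 258.0, 101.0, 282.0] [0.383 0.535 0.151] [[0.347, 0.507, 0.12], [0.407, 0.58, 0.17]]
top collar_tab 0.52 [176.0, 192.0, 205.0, 217.0] [0.549 0.267 0.153] [[0.514, 0.239, 0.131], [0.574, 0.307, 0.17]]
top collar_tab 0.25 [439.0, 216.0, 464.0, 233.0] [ 0.509 -0.463  0.032] [[0.479, -0.481, 0.001], [0.533, -0.424, 0.064]]
top collar_tab 0.23 [169.0, 172.0, 225.0, 232.0] [0.556 0.259 0.121] [[0.497, 0.197, 0.011], [0.653, 0.338, 0.166]]
```

```bash
python3 - <<'E'
import cv2,numpy as np
t=cv2.imread("pics/top0.png"); s=cv2.imread("pics/scene0.png")
a=cv2.resize(t[150:330,40:440],(800,360),interpolation=cv2.INTER_CUBIC)
b=cv2.resize(s[120:240,230:400],None,fx=2,fy=2); c=cv2.resize(t[155:240,155:240],(240,240),interpolation=cv2.INTER_CUBIC)
o=np.zeros((600,800,3),np.uint8); o[:360]=a; o[360:,:340]=b; o[360:,350:590]=c
cv2.imwrite("pics/m0.png",o)
E
```

```text
(no output)
```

View pics/m0.png

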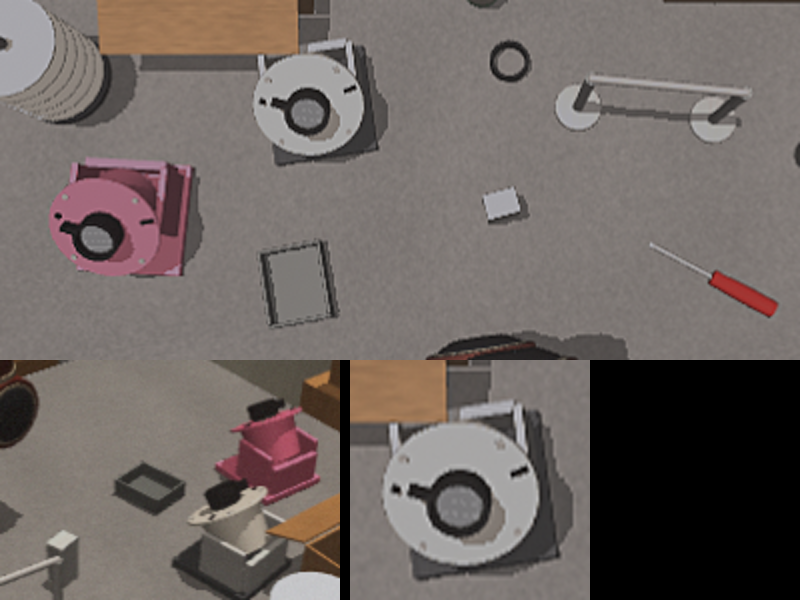

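The top view shows the white lamp (real one) at crop (308,105) with its tab left near the round mark and the bar mark on the right. It also shows the pink decoy, the flag at (502,204) and the rail at (585–750,90). I'll fit the geometry next.

```bash
cat >> look.py <<'E'
def lamp(d,guess=np.array([.555,.26]),ax0=np.array([-.55,-.1,.82]),verbose=True):
    """flange plane fit; returns axis, flange centre, frame e1,e2 and per-point data"""
    p,uv=pts(d); col=d["image"][uv[:,1].astype(int),uv[:,0].astype(int)].astype(int)
    m=(np.linalg.norm(p[:,:2]-guess,axis=1)<.11)&(p[:,2]>.05)&(p[:,2]<.2)
    p,col,uv=p[m],col[m],uv[m]
    white=(col.min(1)>130)
    q=p[white]; n=ax0/np.linalg.norm(ax0); c=np.array([*guess,.125])
    for tol in [.03,.015,.008,.004,.003]:
        s=q[np.abs((q-c)@n)<tol]; c=np.median(s,0); 
        mu=s.mean(0); n=np.linalg.svd(s-mu,full_matrices=False)[2][2]; n*=np.sign(n[2]); c=mu
    s=q[np.abs((q-c)@n)<.004]
    return n,c,s,p,col,uv
E
python3 - <<'E'
from look import *
for cam in ["top","scene"]:
    d=grab(cam); n,c,s,p,col,uv=lamp(d)
    print(cam,"axis",np.round(n,3),"lean",np.degrees(np.arccos(n[2])).round(1),"yaw",np.degrees(np.arctan2(n[1],n[0])).round(1),len(s))
    e1=np.cross(n,[0,0,1.]);e1/=np.linalg.norm(e1);e2=np.cross(n,e1)
    a=np.stack([(s-c)@e1,(s-c)@e2],-1).astype(np.float32)
    (cx,cy),r=cv2.minEnclosingCircle(a); f=c+cx*e1+cy*e2
    print("flange",np.round(f,4),r)
    dark=col.max(1)<70
    h=(p-f)@n; R=np.linalg.norm((p-f)-h[:,None]*n,axis=1)
    m=dark&(h>.028)&(h<.042)&(R<.06); print("rim",np.round((p[m]-34e-3*n).mean(0),4),h[m].mean(),m.sum())
    m=dark&(h>.01)&(R>.036)&(R<.055);t=p[m].mean(0)-f;print("tab ang",np.degrees(np.arctan2(t@e2,t@e1)),m.sum())
    for nm,mm in [("mark",dark&(abs(h)<.007)&(R>.054)&(R<.07))]:
        for x in p[mm][::3]: x=x-f;print(nm,np.degrees(np.arctan2(x@e2,x@e1)).round(),np.linalg.norm(x).round(3),end=';')
    print()
    pa,_=pts(d)
    # obstacles in front of/around lamp
    for (x0,x1,y0,y1) in [(.6,.9,.2,.6),(.4,.9,.3,.45)]:
        b=pa[(pa[:,0]>x0)&(pa[:,0]<x1)&(pa[:,1]>y0)&(pa[:,1]<y1)&(pa[:,2]>.04)]
        print(np.round(np.percentile(b,[1,50,99],axis=0),3).tolist())
    # flag
    b=pa[(abs(pa[:,0]-.425)<.05)&(abs(pa[:,1]-.007)<.05)&(pa[:,2]>.08)]
    if len(b): print("flagtop",cv2.minAreaRect((b[:,:2]*1000).astype(np.float32)),np.median(b[:,2]),len(b))
    b=pa[(pa[:,0]>.5)&(pa[:,0]<.64)&(pa[:,1]<-.05)&(pa[:,1]>-.38)&(pa[:,2]>.188)]
    if len(b): print("rail",cv2.minAreaRect((b[:,:2]*1000).astype(np.float32)),np.percentile(b[:,2],[5,50,95]),b.mean(0))
E
```

```text
top axis [-0.568 -0.09   0.818] lean 35.1 yaw -171.0 1316
flange [0.5554 0.27   0.1269] 0.07554186880588531
rim [0.5571 0.2708 0.1269] 0.03301811705170604 128
tab ang -29.10315941799289 19
mark -165.0 0.064;mark -166.0 0.067;mark -165.0 0.059;mark -18.0 0.063;mark -15.0 0.063;
[[0.603, 0.203, 0.047], [0.697, 0.386, 0.123], [0.894, 0.598, 0.203]]
[[0.509, 0.301, 0.073], [0.663, 0.35, 0.123], [0.723, 0.448, 0.16]]
flagtop ((425.1877136230469, 6.180398941040039), (34.58346176147461, 45.69502639770508), 15.24009895324707) 0.0905456769348808 212
rail ((566.2543334960938, -208.55157470703125), (215.56240844726562, 14.577141761779785), 84.8598403930664) [0.19860382 0.20503846 0.20990173] [ 0.56557795 -0.2088619   0.20459167]
scene axis [-0.565 -0.105  0.819] lean 35.0 yaw -169.4 195
flange [0.5587 0.2644 0.1273] 0.07609111070632935
rim [0.562  0.2688 0.127 ] 0.03142730383764125 61
tab ang -23.543084693343392 22
mark -17.0 0.063;
[[0.603, 0.204, 0.042], [0.727, 0.35, 0.112], [0.896, 0.596, 0.169]]
[[0.553, 0.301, 0.044], [0.697, 0.366, 0.115], [0.729, 0.448, 0.158]]
flagtop ((429.13580322265625, 8.796588897705078), (38.624351501464844, 48.98076248168945), 14.718770980834961) 0.09014982240447877 103
rail ((570.653076171875, -207.15386962890625), (217.90994262695312, 17.87157440185547), 83.77025604248047) [0.19495754 0.20332948 0.20762124] [ 0.57060191 -0.21365549  0.2024836 ]
```

```bash
cat > plan.py <<'E'
from look import *
from scipy.spatial.transform import Rotation as Ro
def plan(targets,step=.055,turn=.095,pose=None):
    """targets: (pos,R,grip[,step]) ; prints rows in move units, 2 decimals"""
    o=ctrl.get_obs()
    p,R=(np.array(o["tool_pos"]),Ro.from_rotvec(o["tool_rot"])) if pose is None else pose
    rows=[]
    for t in targets:
        tp,tR,g=t[:3]; st=t[3] if len(t)>3 else step
        rv=(R.inv()*tR).as_rotvec(); p0,R0=p.copy(),R
        n=max(1,int(np.ceil(max(np.linalg.norm(tp-p)/st,np.abs(rv).max()/turn))))
        for i in range(1,n+1):
            gp=p0+(tp-p0)*i/n; gR=R0*Ro.from_rotvec(rv*i/n)
            s=np.clip(np.round(R.inv().apply(gp-p)/.06,2),-1,1); a=np.clip(np.round((R.inv()*gR).as_rotvec()/.1,2),-1,1)
            p=p+R.apply(s*.06); R=R*Ro.from_rotvec(a*.1); rows.append([*s,*a,g])
    print(len(rows)); 
    for k in range(0,len(rows),20): print("["+",".join("%g"%(v+0) for r in rows[k:k+20] for v in r)+"]")
    return p,R
def toolR(z,y):
    z=z/np.linalg.norm(z); y=y-(y@z)*z; y/=np.linalg.norm(y)
    return Ro.from_matrix(np.stack([np.cross(y,z),y,z],1))
E
python3 - <<'E'
from plan import *
n=np.array([-.567,-.095,.818]);n/=np.linalg.norm(n);f=np.array([.557,.270,.127])
e1=np.cross(n,[0,0,1.]);e1/=np.linalg.norm(e1);e2=np.cross(n,e1)
R=toolR(-n,-e2)
print(R.as_matrix().round(2).tolist())
Rm=Ro.from_rotvec(ctrl.get_obs()["tool_rot"])
plan([(np.array([.30,-.40,.38]),Rm,85),(np.array([.46,-.05,.38]),Rm,85),(f+.19*n,R,85)])
E
```

```text
[[-0.17, 0.81, 0.57], [0.99, 0.14, 0.1], [0.0, 0.58, -0.82]]
28
[0.51,-0.44,-0.41,0,0,0,85,0.51,-0.45,-0.42,0,0,0,85,0.51,-0.44,-0.41,0,0,0,85,0.5,-0.44,-0.41,0,0,0,85,0.51,-0.45,-0.41,0,0,0,85,0.51,-0.44,-0.42,0,0,0,85,0.59,-0.7,0,0,0,0,85,0.59,-0.7,0,0,0,0,85,0.59,-0.71,0,0,0,0,85,0.58,-0.7,0,0,0,0,85,0.59,-0.7,0,0,0,0,85,0.59,-0.7,0,0,0,0,85,0.59,-0.71,0,0,0,0,85,0.08,-0.33,0.11,-0.33,0.3,-0.95,85,0.1,-0.32,0.1,-0.33,0.3,-0.94,85,0.13,-0.31,0.09,-0.33,0.3,-0.95,85,0.16,-0.3,0.09,-0.34,0.3,-0.94,85,0.19,-0.29,0.08,-0.33,0.29,-0.95,85,0.21,-0.28,0.08,-0.33,0.3,-0.94,85,0.23,-0.25,0.08,-0.33,0.3,-0.95,85]
[0.25,-0.24,0.08,-0.33,0.3,-0.94,85,0.27,-0.21,0.07,-0.33,0.3,-0.95,85,0.29,-0.19,0.08,-0.34,0.3,-0.95,85,0.3,-0.16,0.08,-0.33,0.3,-0.94,85,0.31,-0.14,0.09,-0.33,0.3,-0.95,85,0.32,-0.11,0.09,-0.33,0.3,-0.94,85,0.33,-0.08,0.1,-0.33,0.3,-0.95,85,0.33,-0.06,0.1,-0.33,0.3,-0.94,85]
```

Call:
jog_arm(
  commands=[0.51, -0.44, -0.41, 0, 0, 0, 85, 0.51, -0.45, -0.42, 0, 0, 0, 85, 0.51, -0.44, -0.41, 0, 0, 0, 85, 0.5, -0.44, -0.41, 0, 0, 0, 85, 0.51, -0.45, -0.41, 0, 0, 0, 85, 0.51, -0.44, -0.42, 0, 0, 0, 85, 0.59, -0.7, 0, 0, 0, 0, 85, 0.59, -0.7, 0, 0, 0, 0, 85, 0.59, -0.71, 0, 0, 0, 0, 85, 0.58, -0.7, 0, 0, 0, 0, 85, 0.59, -0.7, 0, 0, 0, 0, 85, 0.59, -0.7, 0, 0, 0, 0, 85, 0.59, -0.71, 0, 0, 0, 0, 85, 0.08, -0.33, 0.11, -0.33, 0.3, -0.95, 85, 0.1, -0.32, 0.1, -0.33, 0.3, -0.94, 85, 0.13, -0.31, 0.09, -0.33, 0.3, -0.95, 85, 0.16, -0.3, 0.09, -0.34, 0.3, -0.94, 85, 0.19, -0.29, 0.08, -0.33, 0.29, -0.95, 85, 0.21, -0.28, 0.08, -0.33, 0.3, -0.94, 85, 0.23, -0.25, 0.08, -0.33, 0.3, -0.95, 85],
)

```text
t: 3.3
tool_pos: [0.455, 0.0919, 0.3346]
tool_rot: [2.606, 1.323, 0.347]
contact_force: [0.4, 0.1, 0.6]
opening: 0.0849
grip_force: 0.0
```

Call:
jog_arm(
  commands=[0.25, -0.24, 0.08, -0.33, 0.3, -0.94, 85, 0.27, -0.21, 0.07, -0.33, 0.3, -0.95, 85, 0.29, -0.19, 0.08, -0.34, 0.3, -0.95, 85, 0.3, -0.16, 0.08, -0.33, 0.3, -0.94, 85, 0.31, -0.14, 0.09, -0.33, 0.3, -0.95, 85, 0.32, -0.11, 0.09, -0.33, 0.3, -0.94, 85, 0.33, -0.08, 0.1, -0.33, 0.3, -0.95, 85, 0.33, -0.06, 0.1, -0.33, 0.3, -0.94, 85, 0, 0, 0, 0, 0, 0, 85],
)

```text
t: 4.42
tool_pos: [0.448, 0.252, 0.2812]
tool_rot: [1.728, 2.042, 0.643]
contact_force: [-0.5, -0.4, -0.2]
opening: 0.0848
grip_force: 0.0
```

```bash
cat > lampm.py <<'E'
from plan import *
def measure(cam="wrist"):
    d=grab(cam); n,c,s,p,col,uv=lamp(d)
    e1=np.cross(n,[0,0,1.]);e1/=np.linalg.norm(e1);e2=np.cross(n,e1)
    a=np.stack([(s-c)@e1,(s-c)@e2],-1).astype(np.float32); (cx,cy),r=cv2.minEnclosingCircle(a); f=c+cx*e1+cy*e2
    print(cam,"axis",np.round(n,4),"flange",np.round(f,4),round(r,4),len(s))
    dark=col.max(1)<75; h=(p-f)@n; x=np.stack([(p-f)@e1,(p-f)@e2],-1); R=np.linalg.norm(x,axis=1)
    m=dark&(h>.028)&(h<.042)&(R<.036); print("rim ctr",x[m].mean(0),cv2.minEnclosingCircle(x[m].astype(np.float32)) if m.any() else '',h[m].mean(),m.sum())
    m=dark&(h>.012)&(h<.032)&(R>.036)&(R<.055)
    if m.any(): t=x[m].mean(0);print("tab ang",np.degrees(np.arctan2(t[1],t[0])),m.sum())
    m=dark&(abs(h)<.008)&(R>.054)&(R<.07); A=np.degrees(np.arctan2(x[m,1],x[m,0]))
    for lo,hi in [(-180,-90),(-90,0),(0,180)]:
        k=(A>lo)&(A<hi)
        if k.any(): print("mark",np.mean(A[k]),k.sum())
    return d,n,f,e1,e2
E
python3 - <<'E'
from lampm import *
o=ctrl.get_obs(); print({k:np.round(v,3).tolist() for k,v in o.items()})
for c in ["wrist","top"]:
    d,*_=measure(c)
    if c=="wrist": cv2.imwrite("pics/w1.png",d["image"][:,:,::-1])
E
```

```text
{'t': 4.425, 'q': [0.457, -0.637, 2.166, -0.192, 1.03, 0.34], 'dq': [-0.023, -0.003, -0.025, -0.007, 0.011, 0.014], 'effort': [0.554, -13.516, -39.581, -0.457, -1.828, -0.117], 'tool_pos': [0.448, 0.252, 0.281], 'tool_rot': [1.728, 2.042, 0.643], 'contact_force': [-0.517, -0.351, -0.19], 'wrist_torque': [-0.075, 0.287, -0.015], 'grip_force': 0.0, 'opening': 0.085}
wrist axis [-0.5668 -0.0881  0.8191] flange [0.5538 0.2702 0.1244] 0.075 15990
rim ctr [ 2.25168271e-03 -9.30038886e-05] ((0.0032902315724641085, -0.002334099030122161), 0.0321316197514534) 0.03333059265595716 1220
tab ang -25.792008243238378 117
mark -164.8561234269578 46
mark -15.965306886371147 35
top axis [-0.5682 -0.0881  0.8182] flange [0.5551 0.2691 0.1263] 0.0752 1228
rim ctr [ 0.00018432 -0.00211469] ((0.0027578978333622217, -0.0024201106280088425), 0.03249160572886467) 0.03310804865502756 134
tab ang -29.32333427522248 20
mark -164.43540912239303 11
mark -16.693615461863057 7
```

View pics/w1.png

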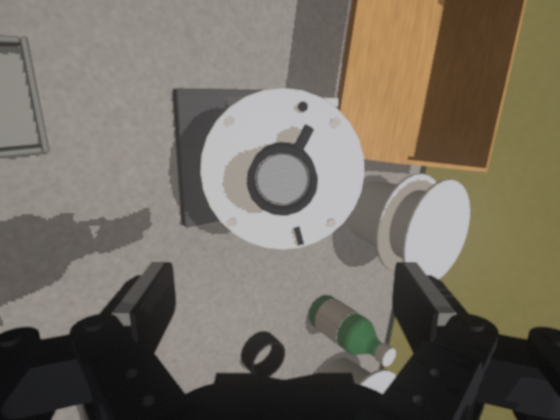

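The wrist view shows the lamp at (282,170) with the tab at (305,138) near the dot at (302,106). The bar mark is at (298,236), and the fingers close left to right, clear of the tab. Now descending.

```bash
python3 - <<'E'
from plan import *
n=np.array([-.567,-.088,.819]);n/=np.linalg.norm(n);f=np.array([.5545,.2697,.1257])
e1=np.cross(n,[0,0,1.]);e1/=np.linalg.norm(e1);e2=np.cross(n,e1)
R=toolR(-n,-e2)
plan([(f+.06*n,R,85),(f+.004*n,R,85,.015)])
E
```

```text
7
[0.01,-0.01,0.72,0,-0.02,0.03,85,0,-0.02,0.73,0.01,-0.03,0.03,85,0.01,-0.01,0.72,0,-0.02,0.02,85,0,0,0.23,0,0,0,85,0,0,0.24,0,0,0,85,0,0,0.23,0,0,0,85,0,0,0.23,0,0,0,85]
```

Call:
jog_arm(
  commands=[0.01, -0.01, 0.72, 0, -0.02, 0.03, 85, 0, -0.02, 0.73, 0.01, -0.03, 0.03, 85, 0.01, -0.01, 0.72, 0, -0.02, 0.02, 85, 0, 0, 0.23, 0, 0, 0, 85, 0, 0, 0.24, 0, 0, 0, 85, 0, 0, 0.23, 0, 0, 0, 85, 0, 0, 0.23, 0, 0, 0, 85, 0, 0, 0, 0, 0, 0, 85],
)

```text
t: 5.52
tool_pos: [0.5522, 0.2695, 0.1279]
tool_rot: [1.737, 2.031, 0.638]
contact_force: [0.1, 0.0, -0.9]
opening: 0.0851
grip_force: 0.0
```

Call:
jog_arm(
  commands=[0, 0, 0, 0, 0, 0, 62, 0, 0, 0, 0, 0, 0, 56, 0, 0, 0, 0, 0, 0, 50, 0, 0, 0, 0, 0, 0, 50, 0, 0, 0, 0, 0, 0, 50, 0, 0, 0, 0, 0, 0, 50],
  newtons=70,
)

```text
t: 6.28
tool_pos: [0.5512, 0.2696, 0.1292]
tool_rot: [1.739, 2.031, 0.638]
contact_force: [-10.7, -2.4, 6.2]
opening: 0.0573
grip_force: 71.9
```

Call:
jog_arm(
  commands=[0, 0, -0.03, 0, 0, 0, 50, 0, 0, 0, 0, 0, 0.5, 50, 0, 0, 0, 0, 0, 0.8, 50, 0, 0, 0, 0, 0, 0.8, 50, 0, 0, 0, 0, 0, 0.8, 50, 0, 0, 0, 0, 0, 0.8, 50, 0, 0, 0, 0, 0, 0.8, 50, 0, 0, 0, 0, 0, 0, 50],
)

```text
t: 7.28
tool_pos: [0.551, 0.2696, 0.1294]
tool_rot: [2.214, 1.641, 0.77]
contact_force: [8.6, 2.4, -8.1]
opening: 0.0573
grip_force: 82.1
```

```bash
python3 - <<'E'
from lampm import *
o=ctrl.get_obs(); print({k:np.round(v,3).tolist() for k,v in o.items()})
measure("top")
E
```

```text
{'t': 7.275, 'q': [0.396, -0.199, 2.117, -0.231, 0.639, 0.836], 'dq': [-0.001, -0.001, -0.002, 0.005, 0.002, -0.009], 'effort': [0.992, -30.893, -36.785, -0.758, -1.107, -0.216], 'tool_pos': [0.551, 0.27, 0.129], 'tool_rot': [2.214, 1.641, 0.77], 'contact_force': [8.576, 2.365, -8.102], 'wrist_torque': [0.427, 0.014, -0.096], 'grip_force': 82.072, 'opening': 0.057}
top axis [-0.5722 -0.0856  0.8156] flange [0.5548 0.2699 0.1261] 0.0755 935
rim ctr [-0.00170573 -0.00861067] ((-1.9113533198833466e-05, -0.003299793228507042), 0.03180624544620514) 0.03382344241868624 73
tab ang -55.50195994793435 24
mark -164.1871308286756 10
mark -17.003815794995134 7
```

Call:
jog_arm(
  commands=[0, 0, 0.015, 0, 0, 0.6, 50, 0, 0, 0, 0, 0, 0.9, 50, 0, 0, 0, 0, 0, 0.9, 50, 0, 0, 0, 0, 0, 0.9, 50, 0, 0, 0, 0, 0, 0.9, 50, 0, 0, 0, 0, 0, 0.9, 50, 0, 0, 0, 0, 0, 0.9, 50, 0, 0, 0, 0, 0, 0.9, 50, 0, 0, 0, 0, 0, 0.9, 50, 0, 0, 0, 0, 0, 0.9, 50, 0, 0, 0, 0, 0, 0.9, 50, 0, 0, 0, 0, 0, 0.9, 50, 0, 0, 0, 0, 0, 0.9, 50, 0, 0, 0, 0, 0, 0.9, 50, 0, 0, 0, 0, 0, 0.9, 50, 0, 0, 0, 0, 0, 0.9, 50, 0, 0, 0, 0, 0, 0.9, 50, 0, 0, 0, 0, 0, 0.9, 50, 0, 0, 0, 0, 0, 0.9, 50, 0, 0, 0, 0, 0, 0, 50],
  newtons=80,
)

```text
t: 9.82
tool_pos: [0.5511, 0.2696, 0.1293]
tool_rot: [-2.755, 0.563, -0.83]
contact_force: [-4.2, -0.9, 1.7]
opening: 0.0572
grip_force: 87.6
```

```bash
python3 - <<'E'
from lampm import *
o=ctrl.get_obs(); print({k:np.round(v,3).tolist() for k,v in o.items()})
R=Ro.from_rotvec(o["tool_rot"]).as_matrix(); n=np.array([-.567,-.088,.819]);e1=np.cross(n,[0,0,1.]);e1/=np.linalg.norm(e1);e2=np.cross(n,e1)
print("y ang",np.degrees(np.arctan2(R[:,1]@e2,R[:,1]@e1)),"tool-frame torque",R.T@o["wrist_torque"],"F",R.T@o["contact_force"])
measure("top")
E
```

```text
{'t': 9.825, 'q': [0.396, -0.198, 2.116, -0.232, 0.64, 2.515], 'dq': [-0.003, 0.002, -0.001, 0.007, 0.002, -0.017], 'effort': [-0.683, -26.381, -36.834, -0.751, -2.425, 0.006], 'tool_pos': [0.551, 0.27, 0.129], 'tool_rot': [-2.755, 0.563, -0.83], 'contact_force': [-4.25, -0.941, 1.736], 'wrist_torque': [-0.016, 0.771, -0.045], 'grip_force': 87.57, 'opening': 0.057}
y ang 148.0751904960805 tool-frame torque [-0.35515052 -0.67908937  0.09608054] F [-2.03086178  1.5911418  -3.91171364]
top axis [-0.5682 -0.0806  0.8189] flange [0.5561 0.2697 0.1269] 0.0749 832
rim ctr [-0.01247137 -0.01131209] ((-0.002501244656741619, -0.00684363255277276), 0.0332503542304039) 0.033730639751977015 72
tab ang -152.1607051326895 32
mark -165.36133972624305 10
mark -14.230286489031934 6
mark 121.34235426944556 2
```

Call:
jog_arm(
  commands=[0, 0, 0, 0, 0, 0.6, 50, 0, 0, 0, 0, 0, 0.6, 50, 0, 0, 0, 0, 0, 0.6, 50, 0, 0, 0, 0, 0, 0.5, 50, 0, 0, 0, 0, 0, 0, 50],
)

```text
t: 10.5
tool_pos: [0.5511, 0.2696, 0.1293]
tool_rot: [-2.625, 0.859, -0.775]
contact_force: [-6.5, -1.8, 1.8]
opening: 0.057
grip_force: 87.8
```

```bash
cat > st.py <<'E'
from lampm import *
o=ctrl.get_obs(); print("t",o["t"],"q",np.round(o["q"],3).tolist(),"eff",np.round(o["effort"][5],3))
R=Ro.from_rotvec(o["tool_rot"]).as_matrix(); n=np.array([-.567,-.088,.819]);e1=np.cross(n,[0,0,1.]);e1/=np.linalg.norm(e1);e2=np.cross(n,e1)
print("y ang",np.degrees(np.arctan2(R[:,1]@e2,R[:,1]@e1)),"tool-frame torque",R.T@o["wrist_torque"],"F",R.T@o["contact_force"],o["opening"])
measure("top")
E
python3 st.py
```

```text
t 10.5 q [0.397, -0.198, 2.116, -0.232, 0.64, 2.744] eff 0.063
y ang 134.9498557344606 tool-frame torque [-0.54125131 -0.64575536 -0.06706597] F [-2.59421246  3.64912011 -5.31012075] 0.056968123235045486
top axis [-0.561  -0.0897  0.823 ] flange [0.5553 0.2696 0.127 ] 0.0749 889
rim ctr [-0.01470963 -0.0097897 ] ((-0.0033447537571191788, -0.006058030761778355), 0.032276906073093414) 0.03322627661903399 69
tab ang -149.82054238798617 33
mark -165.17808684717778 11
mark -16.38867854102568 5
mark 123.5793165978972 1
```

Call:
jog_arm(
  commands=[0, 0, 0, 0, 0, 0.5, 50, 0, 0, 0, 0, 0, 0.5, 50, 0, 0, 0, 0, 0, 0, 50],
)

```text
t: 10.92
tool_pos: [0.5514, 0.2692, 0.1295]
tool_rot: [-2.565, 0.973, -0.754]
contact_force: [-6.3, -2.3, 2.5]
opening: 0.0573
grip_force: 86.6
```

```bash
python3 st.py; python3 - <<'E'
from look import *
a=grab("top")["image"][:,:,::-1]; w=grab("wrist")["image"][:,:,::-1]
o=np.zeros((420,800,3),np.uint8);o[:,:400]=w[:,80:480]; o[:400,400:]=cv2.resize(a[155:245,155:245],(400,400),interpolation=cv2.INTER_CUBIC)
cv2.imwrite("pics/m2.png",o)
E
```

```text
t 10.925 q [0.397, -0.198, 2.116, -0.236, 0.64, 2.84] eff 2.032
y ang 129.65191750654452 tool-frame torque [-0.6295318  -0.33613302 -1.9965506 ] F [-1.45973259  3.86140784 -5.82992678] 0.057270003339130675
top axis [-0.5638 -0.0878  0.8212] flange [0.5554 0.27   0.1268] 0.0753 858
rim ctr [-0.01679734 -0.00755598] ((-0.0021951140370219946, -0.0037291550543159246), 0.03282706439495087) 0.03324499715252579 75
tab ang -164.30518381340914 33
mark -164.9978151645271 9
mark -17.427542218354883 6
mark 117.99560626572783 2
```

View pics/m2.png

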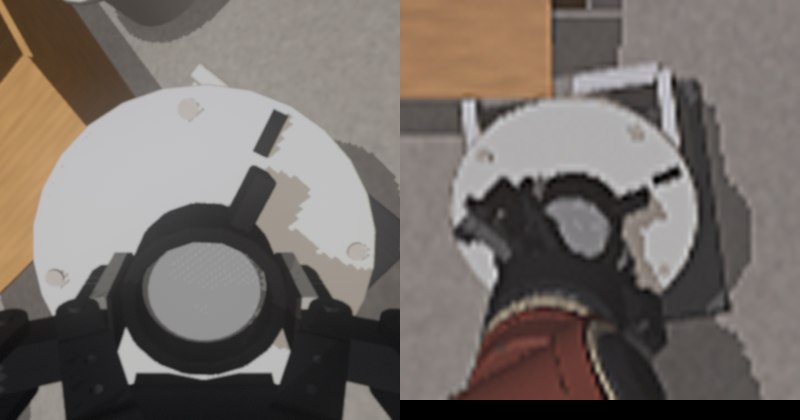

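The tab at (252,195) now points straight at the bar (270,132), and 2 N m of torque shows it is hard against its stop. I'll release and retract.

Call:
jog_arm(
  commands=[0, 0, 0, 0, 0, 0, 70, 0, 0, 0, 0, 0, 0, 85, 0, 0, 0, 0, 0, 0, 85, 0, 0, -0.3, 0, 0, 0, 85, 0, 0, -0.6, 0, 0, 0, 85, 0, 0, -0.8, 0, 0, 0, 85, 0, 0, -0.8, 0, 0, 0, 85],
)

```text
t: 11.95
tool_pos: [0.4659, 0.2561, 0.2536]
tool_rot: [-2.557, 0.983, -0.75]
contact_force: [0.9, 0.9, 0.3]
opening: 0.0854
grip_force: 0.0
```

```bash
python3 st.py; python3 - <<'E'
from plan import *
y=np.deg2rad(195.2)
plan([(np.array([.425,.006,.27]),toolR(np.array([0,0,-1.]),np.array([np.cos(y),np.sin(y),0])),85)])
E
```

```text
t 11.95 q [0.451, -0.567, 2.17, -0.206, 0.958, 2.824] eff 0.01
y ang 129.0956087750185 tool-frame torque [-0.14907222 -0.15252741  0.0016339 ] F [ 0.08281319 -1.25764464  0.38297465] 0.08542383884687593
top axis [-0.5627 -0.0909  0.8216] flange [0.5552 0.2698 0.1265] 0.0753 1323
rim ctr [-0.00149554 -0.00098891] ((-0.001363842748105526, 7.712826482020319e-05), 0.030554229393601418) 0.033138815804857745 124
tab ang -164.03562818288793 22
mark -165.4814761788573 10
mark -16.97165814458891 7
7
[0.36,0.47,-0.13,-0.83,-0.34,0.79,85,0.39,0.46,-0.1,-0.84,-0.34,0.79,85,0.42,0.42,-0.08,-0.83,-0.35,0.79,85,0.45,0.4,-0.06,-0.83,-0.34,0.79,85,0.48,0.37,-0.04,-0.84,-0.34,0.79,85,0.51,0.33,-0.04,-0.83,-0.34,0.79,85,0.53,0.3,-0.02,-0.83,-0.35,0.79,85]
```

Call:
jog_arm(
  commands=[0.36, 0.47, -0.13, -0.83, -0.34, 0.79, 85, 0.39, 0.46, -0.1, -0.84, -0.34, 0.79, 85, 0.42, 0.42, -0.08, -0.83, -0.35, 0.79, 85, 0.45, 0.4, -0.06, -0.83, -0.34, 0.79, 85, 0.48, 0.37, -0.04, -0.84, -0.34, 0.79, 85, 0.51, 0.33, -0.04, -0.83, -0.34, 0.79, 85, 0.53, 0.3, -0.02, -0.83, -0.35, 0.79, 85, 0, 0, 0, 0, 0, 0, 85, 0, 0, 0, 0, 0, 0, 85],
)

```text
t: 13.12
tool_pos: [0.4251, 0.0054, 0.2624]
tool_rot: [2.487, -1.904, -0.007]
contact_force: [-1.1, 0.4, 0.1]
opening: 0.0852
grip_force: 0.0
```

```bash
python3 - <<'E'
from plan import *
o=ctrl.get_obs(); print({k:np.round(o[k],3).tolist() for k in ["t","q","tool_pos","tool_rot"]})
for c in ["wrist","top"]:
    d=grab(c); pa,uv=pts(d)
    b=pa[(abs(pa[:,0]-.425)<.045)&(abs(pa[:,1]-.007)<.045)&(pa[:,2]>.083)&(pa[:,2]<.1)]
    if len(b): print(c,"flagtop",cv2.minAreaRect((b[:,:2]*1000).astype(np.float32)),np.median(b[:,2]),len(b), b.mean(0))
    if c=="wrist": cv2.imwrite("pics/w3.png",d["image"][:,:,::-1])
E
```

```text
{'t': 13.125, 'q': [-0.159, -0.465, 2.006, -0.006, 1.609, 2.718], 'tool_pos': [0.425, 0.005, 0.262], 'tool_rot': [2.487, -1.904, -0.007]}
wrist flagtop ((425.4725341796875, 6.602794647216797), (33.82332992553711, 45.649288177490234), 15.93128776550293) 0.08927731613972215 2038 [0.42551425 0.00594226 0.08926961]
top flagtop ((417.29150390625, 19.562782287597656), (25.21808433532715, 14.909882545471191), 18.572036743164062) 0.08897299382555435 41 [0.41420529 0.01957916 0.0895479 ]
```

View pics/w3.png

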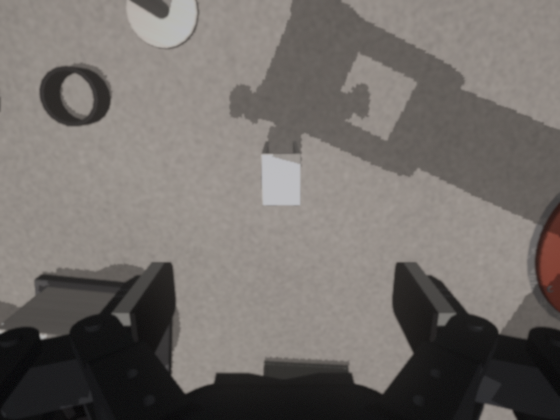

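The flag top at (281,178) is square to the fingers, at z=0.089. Descending to straddle it.

```bash
python3 - <<'E'
from plan import *
y=np.deg2rad(195.6); R=toolR(np.array([0,0,-1.]),np.array([np.cos(y),np.sin(y),0])); c=np.array([.4255,.0065,0])
plan([(c+[0,0,.13],R,85),(c+[0,0,.052],R,85,.03)])
E
```

```text
6
[0,-0.01,0.74,0.03,-0.01,-0.02,85,-0.01,-0.01,0.73,0.04,-0.01,-0.02,85,0,-0.01,0.74,0.03,0,-0.03,85,0,0,0.43,0,0,0,85,0,0,0.43,0,0,0,85,0,0,0.44,0,0,0,85]
```

Call:
jog_arm(
  commands=[0, -0.01, 0.74, 0.03, -0.01, -0.02, 85, -0.01, -0.01, 0.73, 0.04, -0.01, -0.02, 85, 0, -0.01, 0.74, 0.03, 0, -0.03, 85, 0, 0, 0.43, 0, 0, 0, 85, 0, 0, 0.43, 0, 0, 0, 85, 0, 0, 0.44, 0, 0, 0, 85, 0, 0, 0, 0, 0, 0, 85, 0, 0, 0, 0, 0, 0, 60, 0, 0, 0, 0, 0, 0, 40, 0, 0, 0, 0, 0, 0, 28, 0, 0, 0, 0, 0, 0, 28, 0, 0, 0, 0, 0, 0, 28, 0, 0, 0, 0, 0, 0, 28, 0, 0, 0, 0, 0, 0, 28],
  newtons=40,
)

```text
t: 14.98
tool_pos: [0.4265, 0.0056, 0.0531]
tool_rot: [-2.501, 1.901, -0.002]
contact_force: [-1.6, 0.5, 5.5]
opening: 0.0336
grip_force: 42.0
```

```bash
python3 - <<'E'
from plan import *
o=ctrl.get_obs(); Rm=Ro.from_rotvec(o["tool_rot"]); p=np.array(o["tool_pos"])
y=np.deg2rad(174.6); R=toolR(np.array([0,0,-1.]),np.array([np.cos(y),np.sin(y),0]))
plan([(np.array([p[0],p[1],.315]),Rm,28,.045),(np.array([.567,-.208,.315]),R,28,.045)])
E
```

```text
12
[0,0,-0.73,0,0,0,28,0,0,-0.73,0,0,0,28,0,0,-0.72,0,0,0,28,0,0,-0.73,0,0,0,28,0,0,-0.73,0,0,0,28,0,0,-0.73,0,0,0,28,0.68,-0.22,0,0,0,0.61,28,0.66,-0.26,0,0,0,0.61,28,0.64,-0.29,0,-0.01,0,0.61,28,0.63,-0.34,0.01,0,-0.01,0.6,28,0.6,-0.38,0,0,0,0.61,28,0.58,-0.41,0,0,0,0.61,28]
```

Call:
jog_arm(
  commands=[0, 0, -0.3, 0, 0, 0, 28, 0, 0, -0.73, 0, 0, 0, 28, 0, 0, -0.73, 0, 0, 0, 28, 0, 0, -0.73, 0, 0, 0, 28, 0, 0, -0.73, 0, 0, 0, 28, 0, 0, -0.73, 0, 0, 0, 28, 0, 0, -0.43, 0, 0, 0, 28, 0.68, -0.22, 0, 0, 0, 0.61, 28, 0.66, -0.26, 0, 0, 0, 0.61, 28, 0.64, -0.29, 0, -0.01, 0, 0.61, 28, 0.63, -0.34, 0.01, 0, -0.01, 0.6, 28, 0.6, -0.38, 0, 0, 0, 0.61, 28, 0.58, -0.41, 0, 0, 0, 0.61, 28, 0, 0, 0, 0, 0, 0, 28, 0, 0, 0, 0, 0, 0, 28],
)

```text
t: 16.85
tool_pos: [0.5663, -0.2073, 0.3131]
tool_rot: [2.114, -2.322, -0.005]
contact_force: [-0.5, 0.5, -1.1]
opening: 0.0337
grip_force: 41.2
```

```bash
python3 - <<'E'
from plan import *
o=ctrl.get_obs(); print({k:np.round(o[k],3).tolist() for k in ["t","q","tool_pos","tool_rot","opening"]})
o_=np.zeros((420,800,3),np.uint8)
for c in ["wrist","scene"]:
    d=grab(c); pa,uv=pts(d)
    b=pa[(pa[:,0]>.5)&(pa[:,0]<.64)&(pa[:,1]<-.1)&(pa[:,1]>-.32)&(pa[:,2]>.19)&(pa[:,2]<.212)]
    # surface points -> line fit in xy
    if len(b):
        s=np.polyfit(b[:,1],b[:,0],1)
        k=abs(b[:,0]-np.polyval(s,b[:,1]))<.012; b=b[k]; s=np.polyfit(b[:,1],b[:,0],1); r=b[:,0]-np.polyval(s,b[:,1])
        print(c,len(b),"x at y=-.208",np.polyval(s,-.208),"yaw",np.degrees(np.arctan2(1,s[0])),"resid",np.percentile(r,[2,50,98]),"z",np.percentile(b[:,2],[50,98]),"y",b[:,1].min(),b[:,1].max())
    im=d["image"][:,:,::-1]
    if c=="wrist": o_[:,:400]=im[:,80:480]
    else: o_[:400,400:]=cv2.resize(im[190:310,160:280],(400,400),interpolation=cv2.INTER_CUBIC)
cv2.imwrite("pics/m4.png",o_)
E
```

```text
{'t': 16.85, 'q': [-0.474, -0.032, 1.564, -0.0, 1.614, 2.761], 'tool_pos': [0.566, -0.207, 0.313], 'tool_rot': [2.114, -2.322, -0.005], 'opening': 0.034}
wrist 3951 x at y=-.208 0.5666350044099231 yaw 84.65184251171887 resid [-0.00586943  0.00011745  0.00588414] z [0.20432023 0.2062758 ] y -0.3150401354135811 -0.16167862004075104
scene 322 x at y=-.208 0.5711549845918532 yaw 84.37627604383117 resid [-0.00741207  0.00052274  0.00559213] z [0.2032398  0.20834218] y -0.3145191662125696 -0.10058998698295285
```

View pics/m4.png

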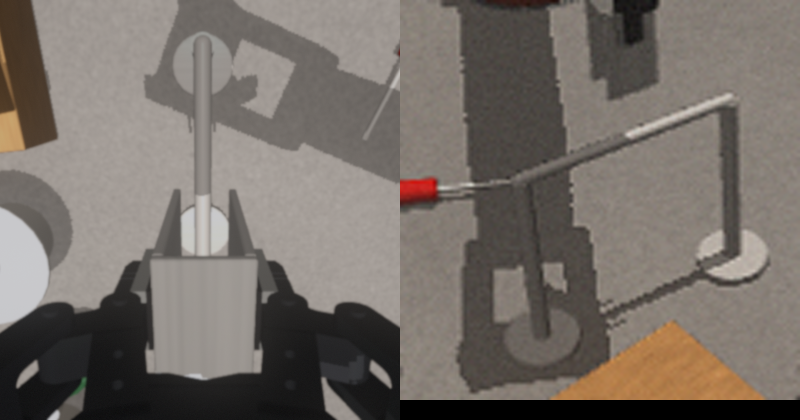

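Seen from the wrist, the rail (203,200) is centred between the flag's legs (177 and 235). Lowering.

Call:
jog_arm(
  commands=[0, 0, 0.5, 0, 0, 0, 28, 0, 0, 0.5, 0, 0, 0, 28, 0, 0, 0.5, 0, 0, 0, 28, 0, 0, 0.5, 0, 0, 0, 28, 0, 0, 0.2, 0, 0, 0, 28, 0, 0, 0.07, 0, 0, 0, 28, 0, 0, 0, 0, 0, 0, 28],
)

```text
t: 17.82
tool_pos: [0.567, -0.2076, 0.179]
tool_rot: [2.115, -2.323, 0.0]
contact_force: [0.5, -0.4, -0.6]
opening: 0.0335
grip_force: 41.3
```

Call:
jog_arm(
  commands=[0, 0, 0.05, 0, 0, 0, 28, 0, 0, 0.04, 0, 0, 0, 28, 0, 0, 0, 0, 0, 0, 28],
)

```text
t: 18.2
tool_pos: [0.5669, -0.2078, 0.1731]
tool_rot: [2.114, -2.323, -0.0]
contact_force: [-0.2, 0.4, 1.5]
opening: 0.0335
grip_force: 41.4
```

Call:
jog_arm(
  commands=[0, 0, 0.01, 0, 0, 0, 28, 0, 0, 0, 0, 0, 0, 36, 0, 0, 0, 0, 0, 0, 40, 0, 0, 0, 0, 0, 0, 50, 0, 0, 0, 0, 0, 0, 65, 0, 0, 0, 0, 0, 0, 65, 0, 0, 0, 0, 0, 0, 65],
)

```text
t: 19.08
tool_pos: [0.5665, -0.2076, 0.1717]
tool_rot: [2.114, -2.322, -0.002]
contact_force: [0.9, 0.1, 0.9]
opening: 0.0649
grip_force: 0.0
```

Call:
jog_arm(
  commands=[0, 0, -0.2, 0, 0, 0, 65, 0, 0, -0.4, 0, 0, 0, 65, 0, 0, -0.6, 0, 0, 0, 65, 0, 0, -0.6, 0, 0, 0, 65, -0.5, 0, -0.6, 0, 0, 0, 65, -0.8, 0, -0.3, 0, 0, 0, 65, -0.8, 0, 0, 0, 0, 0, 65, 0, 0, 0, 0, 0, 0, 65, 0, 0, 0, 0, 0, 0, 65],
)

```text
t: 20.2
tool_pos: [0.5786, -0.0824, 0.3343]
tool_rot: [2.114, -2.322, -0.001]
contact_force: [0.3, -0.2, -0.2]
opening: 0.0651
grip_force: 0.0
```

```bash
python3 - <<'E'
from lampm import *
w=grab("wrist")["image"][:,:,::-1]; s=grab("scene")["image"][:,:,::-1]; t=measure("top")[0]["image"][:,:,::-1]
o=np.zeros((600,800,3),np.uint8); o[:300,:400]=cv2.resize(w,(400,300)); o[:300,400:]=cv2.resize(s[180:300,150:310],(400,300)); o[300:,:]=cv2.resize(t[150:300,40:440],(800,300))
cv2.imwrite("pics/m5.png",o)
E
```

```text
top axis [-0.5655 -0.0845  0.8204] flange [0.5553 0.2696 0.1267] 0.0756 1350
rim ctr [-0.00161518 -0.00058606] ((-0.0028025293722748756, 0.0009271386079490185), 0.031964872032403946) 0.032848913053952516 126
tab ang -163.84056952003291 20
mark -164.69991295395636 9
mark -16.959154770861787 7
```

View pics/m5.png

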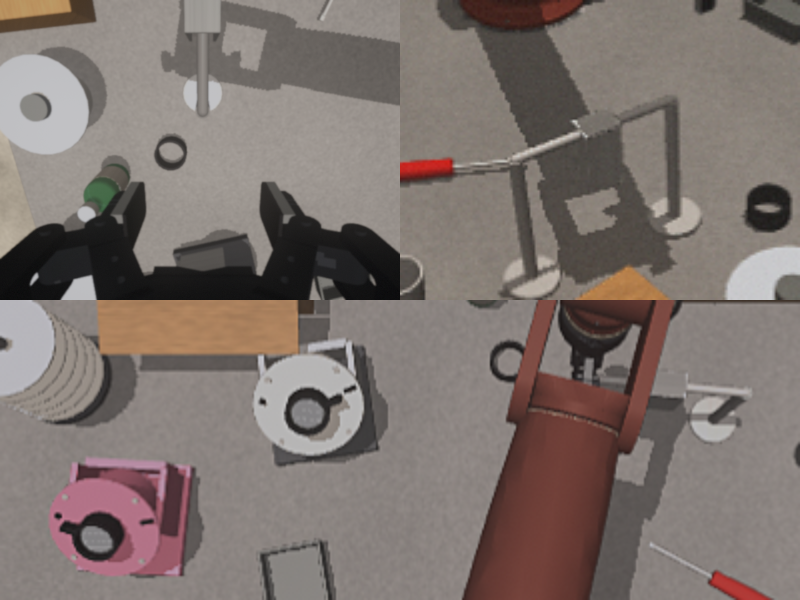

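The wrist view shows the flag on the rail at (203,15). In the scene view its crest is at (598,123) but the legs are lost in shadow, so I'll check them by depth.

```bash
python3 - <<'E'
from look import *
for c in ["scene","top","wrist"]:
    d=grab(c); pa,uv=pts(d)
    b=pa[(abs(pa[:,0]-.567)<.035)&(abs(pa[:,1]+.208)<.03)&(pa[:,2]>.1)&(pa[:,2]<.23)]
    print(c,len(b),np.histogram(b[:,2],np.arange(.1,.231,.01))[0]); 
    k=b[b[:,2]>.205]; k2=b[(b[:,2]<.19)]
    if len(k): print("crest",k.mean(0),np.ptp(k,axis=0),cv2.minAreaRect((k[:,:2]*1000).astype(np.float32)))
    if len(k2): print("legs",k2.mean(0),np.percentile(k2,[2,98],axis=0).round(3).tolist())
E
```

```text
scene 553 [  0   1  44  45  51  47  43  52  40  42 127  61   0]
crest [ 0.57066355 -0.20590842  0.20946537] [0.04076855 0.05421003 0.01028289] ((570.855224609375, -207.23126220703125), (53.647701263427734, 39.58705139160156), 82.36643981933594)
legs [ 0.57879454 -0.21011413  0.15475528] [[0.551, -0.229, 0.122], [0.589, -0.184, 0.188]]
top 336 [  0   0   6  13  11  12  11  15  14  15 115 123   1]
crest [ 0.56577658 -0.2091025   0.21053079] [0.03742918 0.05387653 0.0150927 ] ((566.157958984375, -211.4473419189453), (51.9114875793457, 35.257164001464844), 82.91421508789062)
legs [ 0.55004451 -0.20813981  0.15903627] [[0.548, -0.226, 0.124], [0.553, -0.188, 0.188]]
wrist 2770 [   0    0   13   17   18   14   22   23   12   23 2110  518    0]
crest [ 0.56790057 -0.19708623  0.20932679] [0.0360231  0.03521753 0.00717777] ((568.0936889648438, -195.1558074951172), (33.77584457397461, 34.13412857055664), 84.99520874023438)
legs [ 0.5693744  -0.18410148  0.15621825] [[0.553, -0.189, 0.122], [0.585, -0.181, 0.186]]
```

The depth data shows a leg on each side of the bar (x≈0.550 and 0.585), hanging from z 0.12 up to the crest at 0.21. The collar's tab is still at the locked mark, so I'm handing in.

```bash
python3 -c "
from station import job; print(job.finish_job())"
```

```text
the job is handed in; nothing more can be done
None
```

The collar is turned home against its stop with its tab at the locked mark, and the flag hangs astride the rail, released. The job was handed in after about 20 s of the 64 s allowed; the call returned no verdict.

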